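# Hold the awning key switch turned

### The job

Run the awning over the glass door: lift the blue silicone lid off the grey key switch box by its knob and lay it right way up on the bare bench, clear of the box. Then take the red key from its wooden block, push it straight down into the brass keyway until it is fully home, wiggling it a little where the sticky pins catch, and only then turn it a quarter turn clockwise (seen from above) to the stop. The switch springs back, so finish still gripping the key and holding it turned and fully in, and leave the other things on the bench where they stand.

Things in the scene. Friction and masses are not known exactly. Their poses are not given: they have to be found in the camera images.
- lid_knob (a point): Centre of the knob of the loose blue silicone lid (rigid, 45 g): a flat disc 72 mm across, 5 mm thick, with an upright round knob in its middle, 21 mm across and 26 mm tall. This point lies 18 mm above the disc's underside. At the start the lid lies on the switch box, over the keyway.
- lid: The same lid; origin at the centre of its underside, z up through the knob. The bench between the switch box and the key block (x 0.45 to 0.60, y -0.03 to 0.03) is always bare: a good place for it.
- switch_box: Fixed grey key switch box, 110 (x) x 90 (y) mm, 60 mm high, origin under its centre; its brass cylinder, 26 mm across, is flush in the middle of its top. It stands left or right of the robot's middle line, yawed up to 30 degrees; the key block is on the other side.
- keyway (a point): Centre of the slot's mouth in the brass cylinder, level with the box top. The frame turns with the cylinder: z up, x along the slot. Slot 13.6 mm along x, 6.2 mm along y, 30 mm deep, mouth bevelled 3 mm all round. Sprung sticky pins stand in from its +y and -y sides, 11 and 19 mm down: the key catches there and needs 7 to 18 N of push, less if wiggled 5 degrees or so about the vertical.
- switch_plug (a joint): Turn of the brass cylinder, rad: 0 = rest (spring return, with a stop), growing clockwise seen from above to the stop at 1.5 (a quarter turn, red mark). The spring takes 0.03 N m at the start, 0.12 N m at the stop. The key has about 0.15 rad of play in the slot either way, so turn it about 1.65 rad to bring the cylinder to its stop.
- key_block: Fixed wooden block 64 (x) x 50 (y) x 36 mm high, origin under its centre, with a slot 24 mm deep in its top in which the key stands upright, blade down. Lift the key 30 mm or more to free it.
- key_bow (a point): Centre of the red plastic bow (grip) of the 40 g key: 28 mm wide along the key's x, 10 mm thick along its y, 34 mm tall along z. Grip it across the 10 mm thickness. In the block this point is 69 mm above the bench and the bow's underside 16 mm above the block; with the key fully home in the switch the underside is 10 mm above the box top.
- key_tip (a point): Lower end of the key's steel blade, on its axis, 57 mm below key_bow. Blade 12 mm wide along x, 4.6 mm thick along y, 40 mm long, nose rounded; symmetrical, so it fits the slot either way round (180 degrees). Its x goes along the slot's x; z points up to the bow.
- key: The same key; origin at the blade's lower end, z up towards the bow.
- radio: Bystander: black plastic radio 70 x 200 x 100 mm, origin under its centre.
- travel_mug: Bystander: stainless steel travel mug, 78 mm across, 178 mm tall, origin under its centre.
- wood_bowl: Bystander: wooden bowl, 140 mm across, 55 mm tall, origin under its centre.
- fly_swatter: Bystander: green plastic fly swatter lying flat, 8 mm high; origin where the 280 mm handle (to -x) meets the 130 x 110 mm head (to +x).
- candle_tin: Bystander: aluminium candle tin, 72 mm across, 50 mm tall (wick to 59 mm), origin under its centre.
- herb_pot: Bystander: terracotta herb pot, 106 mm across, with leaves about 160 mm tall, origin under its centre.
Not all that is in view belongs to the job. Of the things that look like the lid, the middle-sized one is meant. Leave any green look-alike of the switch_box alone.

How it is judged:
By the outcome, as a careful person would: the job done as asked, in the order asked, and still so for the second after the job is handed in, while the arm keeps its last pose, push and grip.
It also fails if it takes over 66 s, if anything falls off the work surface, if the arm or the gripper's body presses on something with over 40 N, if the wrist force passes 120 N, or if a joint passes its speed limit or range.

### The arm

A 7-joint arm with a two-finger parallel gripper is mounted at the origin on the work surface. World frame = base frame: x ahead of the robot, y to its left, z up, the work surface at z = 0. Lengths are in m, angles in rad, forces in N, time in s.
With the tool pointing down it reaches from about 0.4 to 0.75 m from the base axis. Payload 19.5 kg.
Tool frame: the origin (TCP) lies at the very end of the fingers, on their centre line; the grasp point (between the pads) lies 19 mm behind it; z points along the fingers, y is the direction in which the jaws open and shut (so a half turn about z gives the same grasp; the last joint's range is limited). The gripper opens to 85 mm and grips with 20 to 120 N. Pads are 22 mm wide; open, the fingers measure 114 mm over their backs; the gripper's body (76 mm by 85 mm) begins 54 mm behind the grasp point. The pads swing forward as they close: fully open they stand 13 mm farther back than shut.
Start: joints at [1.268, 0.707, -0.028, 1.485, 0.022, 0.951, -0.075], TCP at [0.148, -0.556, 0.2] pointing down, gripper open.
Joint ranges: [-2.71, 2.71], [-0.32, 2.16], [-1.57, 1.52], [0, 2.45], [-1.46, 4.6], [0, 2.02], [-2.83, 2.83]. Speed limits (rad/s): [1.89, 1.89, 2.57, 2.57, 3.01, 3.01, 3.01].

### API

Orientations are given as a unit quaternion [w, x, y, z].
In Python, from workcell import env gives the robot as it stands.
- The arm moves only by the tool carry_out, never from a script. Its argument "deltas" is a list of rows, each an object of numbers: "tx", "ty", "tz": the shift along the world's x, y, z in m; "rx", "ry", "rz": the turn, a rotation vector about the world's x, y, z in degrees. In form: [{"tx": .., "ty": .., "tz": .., "rx": .., "ry": .., "rz": ..}, ...]. A call has 1 to 10 rows; each row shifts and turns the pose as measured when the row begins; what a row does not reach is not made up. A row lasts 1/8 s, in which the tool goes at most 62.5 mm and 10.7 degrees, less where a joint would pass 70% of its speed; a pose out of reach is approached as far as the arm can. A call with a gripper value outside its range is refused whole. "fingers" is the closure, from 0 (fully open) to 1 (shut), set as the call begins (left out, the last holds). The fingers move at their own pace and stop on an object; "newtons" is the grip in N (left out, the last holds). Time passes only in rows, so rows that do not move let the fingers close. It gives the time, the measured TCP pose, the force and the opening at its end, in the units of the state.
- env.sense(): the state, without advancing time (a new reading comes with each control period).
- env.grab_frame(name): name is "side" or "top"; returns (picture, depth): 420x560x3 uint8, red, green, blue; 420x560 float32, m along the optical axis (not along the pixel's ray), 0 where there is no reading.
- env.get_calibration(name): a dict with "camera_matrix" (3x3 intrinsics, pixels), "R" (3x3) and "t" (3): a world point X has camera coordinates R X + t. Camera axes: x right, y down, z forward; pixel columns grow to the right and rows downward; lengths in m; the calibration is good to about 2 mm. A picture is of the moment at which its call begins. get_calibration takes no time and is no camera call.
- env.sign_off(): hands the job in, once; it reports no verdict.
Trained networks look in the newest picture that a camera, given by its name, has taken for a name from the list of things; names that differ only in an ending like _2 or _b are one class to them, and where a whole thing is asked for, a point or a joint stands for the part that bears it (a point fixed in the world has none). Each returns a list of dicts, best first, with "p" (0 to 1); they miss things now and then, are a little off and sometimes report something else, mostly with a low value. They report only what shows in the picture. A call takes as long as a camera call. They do not tell look-alikes from the thing itself.
- env.recognise(camera, query): "position" ([column, row] in pixels, amid what is visible of it).
- env.trace(camera, query): "region" (420x560 bool, what is visible of it) and "position" ([column, row] in pixels, amid what is visible of it).
- env.mark_of(camera, query): "position" ([column, row] in pixels: a listed point, or the origin of a listed thing).
The state is a dict: "time_s": time; "qpos": joint angles; "dq": joint speeds; "joint_efforts": joint torques, N m; "position": TCP position; "ee_rot": TCP orientation; "wrist_force": force on the tool from outside, world axes, zero at the start; "ft_torque": the same for the moment, N m; "opening": opening from 0.0 (shut) to 1.0 (fully open).
Only numpy, scipy, OpenCV 4.12 (cv2) and the standard library are available. Lean on these libraries where they do the work, as an engineer would, in place of code of your own. Each camera call takes 0.05 s, during which the arm holds its last target. There are 200 camera calls.

## Working session

There is one attempt and no reset: what is moved stays moved. The work goes in short steps, Python scripts to look and compute and a tool call to move; the robot and the scene stay as the last step left them, time stands still between calls to the robot, and variables do not carry over. Pictures are saved under pics/ and viewed, about 8 in all and at most 12, crops included, and the job is handed in when it is done.

Besides the shell and the picture viewer there is one more tool, called in YAML: its name, and indented under it one key for each argument. carry_out: Moves the arm, as the interface text tells. Its arguments: {"type":"object","properties":{"deltas":{"type":"array"},"fingers":{"type":"number"},"newtons":{"type":"number"}},"required":["deltas"]}

```bash
mkdir -p pics; ls; cat > h.py <<'E'
import numpy as np, cv2
from workcell import env
def frame(n):
    p,d=env.grab_frame(n); return p,d
def cal(n):
    c=env.get_calibration(n); return np.array(c["camera_matrix"]),np.array(c["R"]),np.array(c["t"])
def world(n,uv,depth):
    K,R,t=cal(n); uv=np.atleast_2d(uv).astype(float); depth=np.atleast_1d(depth)
    r=np.c_[(uv-[K[0,2],K[1,2]])/[K[0,0],K[1,1]],np.ones(len(uv))]
    return (r*depth[:,None]-t)@R
def onz(n,uv,z):
    K,R,t=cal(n); r=np.r_[(np.array(uv)-[K[0,2],K[1,2]])/[K[0,0],K[1,1]],1]
    c=-R.T@t; d=R.T@r; return c+d*(z-c[2])/d[2]
def pix(n,X):
    K,R,t=cal(n); c=K@(R@np.array(X)+t); return c[:2]/c[2]
def save(name,p): cv2.imwrite("pics/"+name,cv2.cvtColor(p,cv2.COLOR_RGB2BGR))
E
python3 - <<'E'
from h import *
np.set_printoptions(precision=3,suppress=True)
ps=[]
for n in("top","side"):
    p,d=frame(n); ps.append(p); np.savez(n+"0.npz",p=p,d=d)
    K,R,t=cal(n); print(n,"cam at",-R.T@t,"fwd",R[2],K[0,0])
    for q in("lid_knob","lid","switch_box","key_block","key_bow","key_tip","keyway"):
        for r in env.mark_of(n,q)[:4]: 
            u=np.array(r["position"]);i=np.clip(np.round(u).astype(int),0,[559,419]);print(q,round(r["p"],2),u,world(n,u,d[i[1],i[0]])[0])
save("top0.png",ps[0]);save("side0.png",ps[1])
print(env.sense())
E
```

```text
pics
top cam at [ 0.322 -0.02   1.205] fwd [ 0.219  0.013 -0.976] 445.9072906636561
lid_knob 0.71 [335.  202.8] [ 0.586 -0.163  0.096]
lid_knob 0.69 [320.9 265.2] [ 0.431 -0.135  0.045]
lid_knob 0.68 [373.4 217.4] [ 0.568 -0.277  0.02 ]
lid_knob 0.41 [294.5 150.9] [ 0.723 -0.055  0.091]
lid 0.89 [336.6 208.4] [ 0.573 -0.168  0.091]
lid 0.68 [322.4 263. ] [ 0.437 -0.139  0.042]
lid 0.64 [372.9 216.2] [ 0.571 -0.275  0.021]
lid 0.35 [200.1 228. ] [0.509 0.178 0.084]
switch_box 0.95 [217.5 299.1] [0.334 0.126 0.049]
switch_box 0.71 [331.6 213.9] [ 0.563 -0.158  0.067]
switch_box 0.57 [373.9 298.7] [ 0.351 -0.268  0.062]
switch_box 0.57 [335.5 211.7] [ 0.57  -0.169  0.064]
key_block 0.95 [203.3 227.4] [0.511 0.171 0.082]
key_bow 0.53 [199.7 225.3] [0.515 0.179 0.087]
keyway 0.62 [377.5 297.8] [ 0.354 -0.278  0.057]
keyway 0.54 [217.3 298.1] [0.336 0.126 0.056]
side cam at [ 0.34  -1.086  0.817] fwd [ 0.157  0.818 -0.554] 513.716901810041
lid_knob 0.79 [309.2 297.5] [ 0.564 -0.281  0.022]
lid_knob 0.77 [302.5 246.2] [ 0.578 -0.153  0.065]
lid_knob 0.75 [243.2 261.3] [ 0.436 -0.148  0.038]
[... 304 characters left out ...]
0.63 [257.7 198.3] [0.518 0.155 0.013]
key_bow 0.59 [254.5 178.3] [0.513 0.168 0.073]
key_tip 0.54 [255.9 196.8] [ 0.34  -1.086  0.817]
keyway 0.63 [215.5 298.1] [ 0.36  -0.279  0.056]
keyway 0.49 [190.9 197.9] [0.329 0.128 0.056]
{'time_s': 0.8, 'qpos': array([ 1.268,  0.706, -0.028,  1.485,  0.022,  0.951, -0.075]), 'dq': array([-0.001, -0.   , -0.002, -0.   ,  0.001, -0.002, -0.002]), 'joint_efforts': array([  0.002, -88.294,   1.234, -23.638,   0.017,   0.002,   0.   ]), 'position': array([ 0.148, -0.556,  0.2  ]), 'ee_rot': array([-0.   ,  0.992,  0.13 ,  0.   ]), 'wrist_force': array([-1.222, -0.621, -0.426]), 'ft_torque': array([ 0.023, -0.036,  0.02 ]), 'opening': 1.0003233985150304}
```

```bash
python3 - <<'E'
from h import *
p=np.load("top0.npz")["p"]; s=np.load("side0.npz")["p"]
save("topb.png",cv2.resize(p[110:360,140:440],(720,600),interpolation=cv2.INTER_CUBIC))
E
```

```text
(no output)
```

View pics/top0.png

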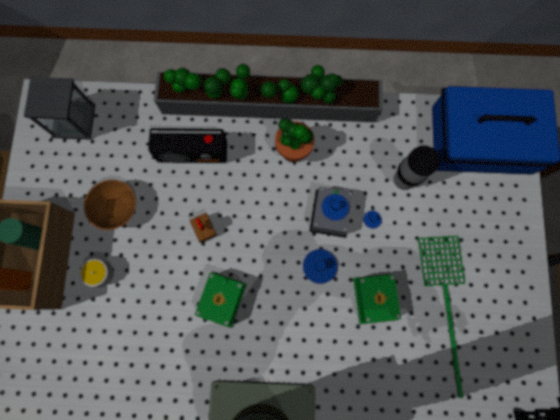

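View pics/topb.png

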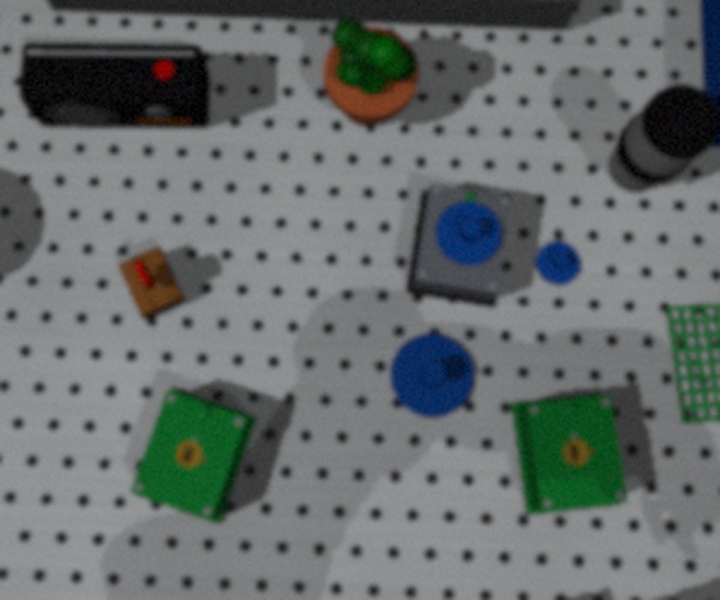

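View pics/side0.png

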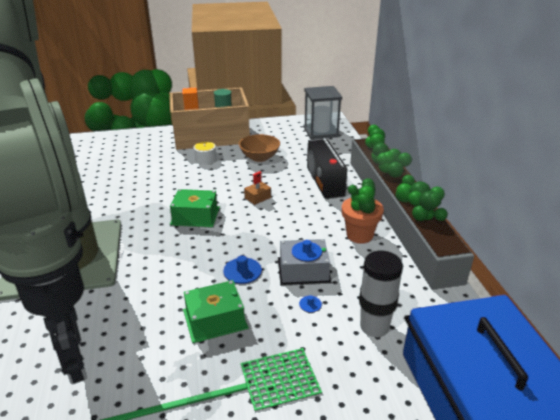

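The top view shows three blue lids: large on the bench at (321,265), middle-sized on the grey box at (336,207), and small at (373,219). The one meant is the middle-sized one, because it lies on the grey box. The green boxes at (220,298) and (377,299) are look-alikes. The key, with its red bow, stands in the block at (203,227). The enlarged crop agrees with this.

```bash
python3 - <<'E'
from h import *
np.set_printoptions(precision=4,suppress=True)
V,U=np.mgrid[:420,:560]
def cloud(n):
    f=np.load(n+"0.npz"); p,d=f["p"].astype(int),f["d"]
    W=world(n,np.c_[U.ravel(),V.ravel()],d.ravel()).reshape(420,560,3); W[d==0]=np.nan
    return p,W
for n in("top","side"):
    p,W=cloud(n); r,g,b=p[...,0],p[...,1],p[...,2]; x,y,z=W[...,0],W[...,1],W[...,2]
    near=(abs(x-.57)<.1)&(abs(y+.165)<.09)
    blue=(b>1.6*r)&(b>70)&near&(z>.045)
    print(n,"blue",blue.sum(),"z pct",np.nanpercentile(z[blue],[1,25,50,75,90,99]))
    k=blue&(z>.076); print(" knob",k.sum(),np.nanmedian(W[k],0),np.nanmin(W[k],0),np.nanmax(W[k],0))
    dk=blue&(z<.072); c,rad=cv2.minEnclosingCircle(W[dk][:,:2].astype(np.float32)); print(" disc",c,rad,np.nanmedian(z[dk]))
    box=near&(z>.05)&(z<.075); R=cv2.minAreaRect(W[box][:,:2].astype(np.float32)); print(" box",box.sum(),R)
    red=(r>1.8*g)&(r>1.8*b)&(r>70)&(abs(x-.51)<.06)&(abs(y-.17)<.06)&(z>.048)
    P=W[red]; print(" bow",red.sum(),np.median(P,0),P.min(0),P.max(0),cv2.minAreaRect(P[:,:2].astype(np.float32)))
    bl=(abs(x-.51)<.08)&(abs(y-.17)<.07)&(z>.03)&(z<.042)
    print(" block",bl.sum(),cv2.minAreaRect(W[bl][:,:2].astype(np.float32)),np.median(z[bl]))
    vv,uu=np.nonzero(red); print(" red px",uu.min(),uu.max(),vv.min(),vv.max(), uu.mean(),vv.mean())
    t=env.trace(n,"lid_knob"); print([ (round(q["p"],2),q["position"],q["region"].sum()) for q in t[:4]])
E
```

```text
top blue 603 z pct [0.0586 0.0639 0.0657 0.0677 0.0785 0.0932]
 knob 63 [ 0.5812 -0.1664  0.091 ] [ 0.5718 -0.1769  0.0776] [ 0.5922 -0.1573  0.0964]
 disc (0.583869218826294, -0.1667357236146927) 0.03813760355114937 0.06540802388015836
 box 1367 ((0.5778628587722778, -0.16311819851398468), (0.09013468027114868, 0.11184440553188324), 82.41083526611328)
 bow 51 [0.5191 0.1797 0.0851] [0.5075 0.1718 0.0618] [0.532  0.1902 0.0907] ((0.5203384160995483, 0.18086367845535278), (0.027711672708392143, 0.01033756509423256), 29.721052169799805)
 block 397 ((0.5205397009849548, 0.1812027096748352), (0.06557777523994446, 0.05016598105430603), 27.950708389282227) 0.03690469484322127
 red px 196 204 219 230 199.88235294117646 224.01960784313727
[(0.94, [318.7, 267.3], np.int64(984)), (0.77, [335.1, 206.5], np.int64(557)), (0.5, [375.5, 219.9], np.int64(233))]
side blue 504 z pct [0.0589 0.0627 0.064  0.0658 0.0838 0.0918]
 knob 70 [ 0.5826 -0.1742  0.0873] [ 0.5743 -0.1836  0.0761] [ 0.5927 -0.1583  0.0934]
 disc (0.5830222368240356, -0.1663210093975067) 0.040729232132434845 0.06354993055637678
 box 1181 ((0.579512894153595, -0.16457898914813995), (0.09821747243404388, 0.11052089929580688), 82.37783813476562)
 bow 77 [0.5206 0.1752 0.0711] [0.5093 0.1661 0.0526] [0.5313 0.1882 0.0871] ((0.5207335352897644, 0.17567166686058044), (0.026872189715504646, 0.016379913315176964), 38.38817596435547)
 block 212 ((0.5228281617164612, 0.17875784635543823), (0.06793218851089478, 0.056093618273735046), 26.472009658813477) 0.03449262619149572
 red px 253 260 171 183 256.9220779220779 177.37662337662337
[(0.93, [307.0, 252.0], np.int64(489)), (0.69, [308.8, 301.6], np.int64(286)), (0.62, [243.6, 269.3], np.int64(804)), (0.21, [328.3, 168.0], np.int64(1787))]
```

carry_out:
  deltas:
    - {"tz": 0.05, "rz": 10}
    - {"tx": 0.04, "ty": 0.036, "tz": 0.02, "rz": 10}
    - {"tx": 0.04, "ty": 0.036, "rz": 10}
    - {"tx": 0.04, "ty": 0.036, "rz": 10}
    - {"tx": 0.04, "ty": 0.036, "rz": 10}
    - {"tx": 0.04, "ty": 0.036, "rz": 10}
    - {"tx": 0.04, "ty": 0.036, "rz": 10}
    - {"tx": 0.04, "ty": 0.036, "rz": 10}
    - {"tx": 0.04, "ty": 0.036, "rz": 10}
    - {"tx": 0.04, "ty": 0.036, "rz": 10}
  fingers: 0

```text
validation failed for argument at $.de...
```

carry_out:
  deltas:
    - {"tx": 0, "ty": 0, "tz": 0.05, "rx": 0, "ry": 0, "rz": 10}
    - {"tx": 0.04, "ty": 0.036, "tz": 0.02, "rx": 0, "ry": 0, "rz": 10}
    - {"tx": 0.04, "ty": 0.036, "tz": 0, "rx": 0, "ry": 0, "rz": 10}
    - {"tx": 0.04, "ty": 0.036, "tz": 0, "rx": 0, "ry": 0, "rz": 10}
    - {"tx": 0.04, "ty": 0.036, "tz": 0, "rx": 0, "ry": 0, "rz": 10}
    - {"tx": 0.04, "ty": 0.036, "tz": 0, "rx": 0, "ry": 0, "rz": 10}
    - {"tx": 0.04, "ty": 0.036, "tz": 0, "rx": 0, "ry": 0, "rz": 10}
    - {"tx": 0.04, "ty": 0.036, "tz": 0, "rx": 0, "ry": 0, "rz": 10}
    - {"tx": 0.04, "ty": 0.036, "tz": 0, "rx": 0, "ry": 0, "rz": 10}
    - {"tx": 0.04, "ty": 0.036, "tz": 0, "rx": 0, "ry": 0, "rz": 10}
  fingers: 0

```text
time_s: 2.15
position: [0.5153, -0.2227, 0.2729]
ee_rot: [0.002, 0.517, 0.856, -0.001]
wrist_force: [0.3, 0.3, -0.5]
opening: 0.998
```

carry_out:
  deltas:
    - {"tx": 0.034, "ty": 0.028, "tz": -0.03, "rx": 0, "ry": 0, "rz": 10}
    - {"tx": 0.034, "ty": 0.028, "tz": -0.04, "rx": 0, "ry": 0, "rz": 10}
    - {"tx": 0, "ty": 0, "tz": -0.04, "rx": 0, "ry": 0, "rz": 10}
    - {"tx": 0, "ty": 0, "tz": -0.03, "rx": 0, "ry": 0, "rz": 10}
    - {"tx": 0, "ty": 0, "tz": -0.01, "rx": 0, "ry": 0, "rz": 5}

```text
time_s: 2.78
position: [0.5878, -0.1604, 0.1184]
ee_rot: [0.003, 0.134, 0.991, 0.003]
wrist_force: [0.2, -0.6, 0.8]
opening: 1.003
```

```bash
cat >> h.py <<'E'
def pose():
    s=env.sense(); from scipy.spatial.transform import Rotation as Ro
    q=s["ee_rot"]; M=Ro.from_quat([q[1],q[2],q[3],q[0]]).as_matrix()
    print("t",round(s["time_s"],2),"pos",np.round(s["position"],4),"yaw",round(np.degrees(np.arctan2(M[1,0],M[0,0])),2),"tilt",np.round(M[:2,2],4),"F",np.round(s["wrist_force"],1),"M",np.round(s["ft_torque"],2),"open",round(s["opening"],3),"q",np.round(s["qpos"],2))
E
python3 -c "from h import *;pose()"
```

```text
t 2.77 pos [ 0.5878 -0.1604  0.1184] yaw 164.59 tilt [0.0075 0.0041] F [ 0.2 -0.6  0.8] M [-0.03 -0.01  0.03] open 1.003 q [ 0.52  0.92 -0.66  1.45  0.62  0.98  1.01]
```

carry_out:
  deltas:
    - {"tx": -0.005, "ty": -0.006, "tz": -0.005, "rx": 0, "ry": 0, "rz": 0}
    - {"tx": 0, "ty": 0, "tz": -0.02, "rx": 0, "ry": 0, "rz": 0}
    - {"tx": 0, "ty": 0, "tz": -0.014, "rx": 0, "ry": 0, "rz": 0}
    - {"tx": 0, "ty": 0, "tz": -0.006, "rx": 0, "ry": 0, "rz": 0}
    - {"tx": 0, "ty": 0, "tz": 0, "rx": 0, "ry": 0, "rz": 0}

```text
time_s: 3.4
position: [0.5822, -0.1684, 0.0726]
ee_rot: [0.004, 0.138, 0.99, 0.002]
wrist_force: [-0.4, 0.0, -0.0]
opening: 0.999
```

carry_out:
  deltas:
    - {"tx": 0, "ty": 0.001, "tz": -0.003, "rx": 0, "ry": 0, "rz": 0}
    - {"tx": 0, "ty": 0, "tz": 0, "rx": 0, "ry": 0, "rz": 0}
    - {"tx": 0, "ty": 0, "tz": 0, "rx": 0, "ry": 0, "rz": 0}
    - {"tx": 0, "ty": 0, "tz": 0, "rx": 0, "ry": 0, "rz": 0}
    - {"tx": 0, "ty": 0, "tz": 0, "rx": 0, "ry": 0, "rz": 0}
    - {"tx": 0, "ty": 0, "tz": 0, "rx": 0, "ry": 0, "rz": 0}
  fingers: 1
  newtons: 40

```text
time_s: 4.15
position: [0.5828, -0.1674, 0.0708]
ee_rot: [0.005, 0.138, 0.99, 0.002]
wrist_force: [0.5, 0.8, 0.4]
opening: -0.001
```

```bash
python3 - <<'E'
from h import *
pose()
a,_=frame("side");b,_=frame("top")
save("s1.png",np.hstack([cv2.resize(a[200:330,240:370],(400,400),interpolation=cv2.INTER_CUBIC),cv2.resize(b[150:280,270:400],(400,400),interpolation=cv2.INTER_CUBIC)]))
E
```

```text
t 4.15 pos [ 0.5828 -0.1674  0.0708] yaw 164.09 tilt [0.0101 0.0025] F [0.5 0.8 0.4] M [-0.02 -0.01 -0.04] open -0.001 q [ 0.52  0.97 -0.62  1.5   0.67  0.87  0.96]
```

View pics/s1.png

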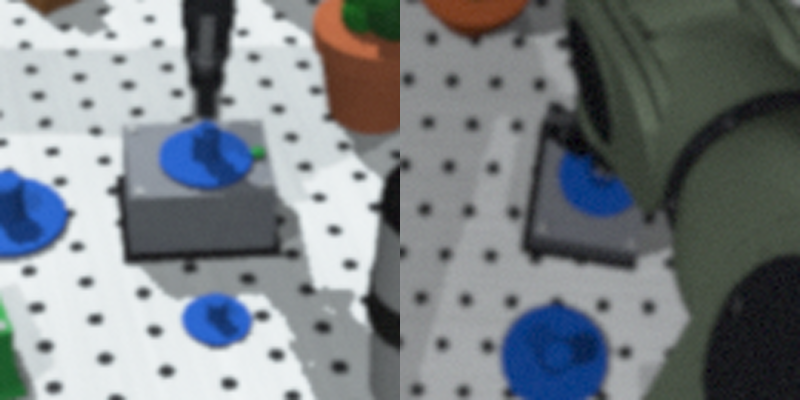

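```bash
python3 - <<'E'
from h import *
np.set_printoptions(precision=4,suppress=True)
for n in("side","top"): print(n,"tcp",pix(n,[.583,-.1674,.0708]),"knobtop",pix(n,[.583,-.167,.091]),"disc",pix(n,[.583,-.167,.065]))
p,d=frame("side");W=world("side",np.array([(u,v) for v in range(205,256,3) for u in(303,306,309)]),d[205:256:3,[303,306,309]].ravel())
for i,w in enumerate(W.reshape(-1,3,3)): print(205+3*i,p[205+3*i,306],w.ravel())
E
```

```text
side tcp [306.1858 247.5979] knobtop [306.3735 240.6309] disc [306.0809 249.4411]
top tcp [335.4324 206.1817] knobtop [336.3199 204.4486] disc [334.9863 206.6606]
205 [61 63 66] [ 0.5637 -0.2021  0.2154  0.5703 -0.2021  0.2145  0.5772 -0.2011  0.213 ]
208 [75 79 81] [ 0.5633 -0.2047  0.2094  0.5709 -0.2006  0.2058  0.5763 -0.2053  0.2082]
211 [77 80 82] [ 0.5642 -0.2017  0.1996  0.5693 -0.2077  0.2029  0.5755 -0.2091  0.2031]
214 [78 81 83] [ 0.5673 -0.1904  0.1838  0.5676 -0.2149  0.2003  0.5749 -0.2121  0.1974]
217 [75 78 82] [ 0.5635 -0.2058  0.1869  0.567  -0.2181  0.1948  0.575  -0.2127  0.19  ]
220 [80 84 87] [ 0.5594 -0.2228  0.1913  0.5659 -0.223   0.1906  0.5708 -0.2293  0.1942]
223 [48 47 50] [ 0.5596 -0.2226  0.1834  0.5662 -0.2228  0.1826  0.5717 -0.2268  0.1846]
226 [23 20 25] [ 0.5633 -0.2089  0.1653  0.5695 -0.211   0.1659  0.5761 -0.2113  0.1652]
229 [26 27 29] [ 0.5738 -0.1683  0.1266  0.5776 -0.1809  0.1351  0.5841 -0.1825  0.1354]
232 [27 27 29] [ 0.5731 -0.1719  0.1209  0.5781 -0.1797  0.1258  0.5835 -0.1858  0.1294]
235 [25 30 31] [ 0.5737 -0.1705  0.1112  0.5794 -0.1756  0.1141  0.5849 -0.1814  0.1176]
238 [57 69 94] [ 0.5739 -0.1704  0.1026  0.5793 -0.1771  0.1067  0.5853 -0.1809  0.1086]
241 [ 33  79 161] [ 0.5754 -0.1653  0.0898  0.582  -0.1675  0.0905  0.5888 -0.1689  0.0905]
244 [ 29  66 134] [ 0.574  -0.1715  0.086   0.5799 -0.1765  0.0888  0.5873 -0.1756  0.0871]
247 [ 25  57 114] [ 0.5749 -0.169   0.0751  0.5806 -0.1746  0.0785  0.5873 -0.1765  0.0789]
250 [ 20  55 113] [ 0.574  -0.1732  0.0696  0.58   -0.1778  0.0722  0.588  -0.1748  0.0686]
253 [ 26  69 144] [ 0.5744 -0.1724  0.06    0.5803 -0.1777  0.0631  0.5866 -0.1812  0.0649]
```

The shut fingers sit above the knob top (about z 0.09 to 0.10), though the TCP reads 0.071. I'll check for an offset before going on, by lifting and measuring the fingertip with the cameras.

carry_out:
  deltas:
    - {"tx": 0, "ty": 0, "tz": 0.04, "rx": 0, "ry": 0, "rz": 0}
    - {"tx": 0, "ty": 0, "tz": 0.04, "rx": 0, "ry": 0, "rz": 0}
    - {"tx": 0, "ty": 0, "tz": 0, "rx": 0, "ry": 0, "rz": 0}

```text
time_s: 4.68
position: [0.5825, -0.1672, 0.1527]
ee_rot: [0.004, 0.138, 0.99, 0.002]
wrist_force: [-0.2, -0.8, -0.9]
opening: -0.001
```

```bash
python3 - <<'E'
from h import *
np.set_printoptions(precision=4,suppress=True)
pose(); p,d=frame("side"); np.savez("s2.npz",p=p,d=d)
x=env.sense()["position"]; print("tcp px",pix("side",x),"pt+19",pix("side",x+[0,0,.019]))
V,U=np.mgrid[:420,:560]
W=world("side",np.c_[U.ravel(),V.ravel()],d.ravel()).reshape(420,560,3)
for v in range(180,250,2):
    dark=(p[v].max(1)<60)&(abs(U[0]-306)<25)&(d[v]<1.15)
    if dark.any(): 
        u=np.nonzero(dark)[0]; print(v,u.min(),u.max(),np.median(W[v,u],0))
save("s2.png",cv2.resize(p[140:270,240:370],(600,600),interpolation=cv2.INTER_CUBIC))
E
```

```text
t 4.67 pos [ 0.5825 -0.1672  0.1527] yaw 164.1 tilt [0.0092 0.0031] F [-0.2 -0.8 -0.9] M [ 0.01 -0.05  0.  ] open -0.001 q [ 0.54  0.87 -0.68  1.43  0.59  1.04  1.03]
tcp px [306.5871 219.5479] pt+19 [306.8138 212.5878]
180 302 315 [ 0.5763 -0.1969  0.2727]
182 302 315 [ 0.5735 -0.1885  0.2631]
184 302 316 [ 0.5864 -0.1857  0.2543]
186 302 314 [ 0.5742 -0.2237  0.275 ]
188 303 312 [ 0.5709 -0.2276  0.2722]
190 303 312 [ 0.5662 -0.2258  0.2668]
192 303 312 [ 0.5697 -0.2149  0.2559]
194 303 312 [ 0.5702 -0.2104  0.2472]
196 304 311 [ 0.5739 -0.1986  0.2344]
198 305 310 [ 0.5788 -0.1796  0.2169]
200 305 310 [ 0.58   -0.1778  0.2107]
202 305 310 [ 0.5796 -0.179   0.206 ]
204 305 310 [ 0.5791 -0.1818  0.203 ]
206 305 309 [ 0.58   -0.1788  0.196 ]
```

View pics/s2.png

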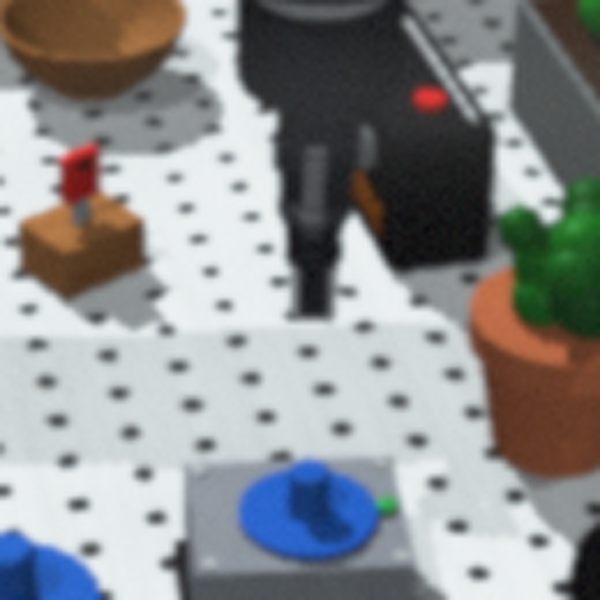

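The shut fingertip shows at row 208, where the reported TCP projects to row 219.5. The fingers really end about 32 mm above the reported TCP, while x and y agree. I'll pin this down with a light touch on the knob top, which is known to be at z 0.091.

carry_out:
  deltas:
    - {"tx": 0, "ty": 0, "tz": -0.04, "rx": 0, "ry": 0, "rz": 0}
    - {"tx": 0, "ty": 0, "tz": -0.035, "rx": 0, "ry": 0, "rz": 0}
    - {"tx": 0, "ty": 0, "tz": -0.008, "rx": 0, "ry": 0, "rz": 0}
    - {"tx": 0, "ty": 0, "tz": 0, "rx": 0, "ry": 0, "rz": 0}
    - {"tx": 0, "ty": 0, "tz": -0.003, "rx": 0, "ry": 0, "rz": 0}

```text
time_s: 5.35
position: [0.5811, -0.1672, 0.0618]
ee_rot: [0.003, 0.138, 0.99, 0.002]
wrist_force: [1.0, 0.1, -0.3]
opening: -0.0
```

carry_out:
  deltas:
    - {"tx": 0, "ty": 0, "tz": -0.002, "rx": 0, "ry": 0, "rz": 0}
    - {"tx": 0, "ty": 0, "tz": -0.002, "rx": 0, "ry": 0, "rz": 0}

```text
time_s: 5.6
position: [0.5816, -0.1673, 0.0597]
ee_rot: [0.004, 0.138, 0.99, 0.002]
wrist_force: [-13.3, 0.7, 37.0]
opening: -0.003
```

carry_out:
  deltas:
    - {"tx": 0, "ty": 0, "tz": -0.002, "rx": 0, "ry": 0, "rz": 0}
    - {"tx": 0, "ty": 0, "tz": -0.002, "rx": 0, "ry": 0, "rz": 0}

```text
time_s: 5.85
position: [0.5817, -0.1674, 0.0597]
ee_rot: [0.004, 0.139, 0.99, 0.001]
wrist_force: [-12.2, 1.1, 33.8]
opening: -0.001
```

Contact came at a reported z of 0.060, so true z = reported + 31 mm. I'll lift, open and regrasp lower.

carry_out:
  deltas:
    - {"tx": 0, "ty": 0, "tz": 0.03, "rx": 0, "ry": 0, "rz": 0}
    - {"tx": 0, "ty": 0, "tz": 0.01, "rx": 0, "ry": 0, "rz": 0}
    - {"tx": 0, "ty": 0, "tz": 0, "rx": 0, "ry": 0, "rz": 0}
    - {"tx": 0, "ty": 0, "tz": 0, "rx": 0, "ry": 0, "rz": 0}
    - {"tx": 0, "ty": 0, "tz": 0, "rx": 0, "ry": 0, "rz": 0}
    - {"tx": 0, "ty": 0, "tz": -0.03, "rx": 0, "ry": 0, "rz": 0}
    - {"tx": 0, "ty": 0, "tz": -0.02, "rx": 0, "ry": 0, "rz": 0}
    - {"tx": 0, "ty": 0, "tz": 0, "rx": 0, "ry": 0, "rz": 0}
  fingers: 0

```text
time_s: 6.85
position: [0.581, -0.1674, 0.0482]
ee_rot: [0.004, 0.139, 0.99, 0.001]
wrist_force: [0.6, -0.2, 1.5]
opening: 0.999
```

carry_out:
  deltas:
    - {"tx": 0.001, "ty": 0, "tz": -0.008, "rx": 0, "ry": 0, "rz": 0}
    - {"tx": 0, "ty": 0, "tz": 0, "rx": 0, "ry": 0, "rz": 0}
    - {"tx": 0, "ty": 0, "tz": 0, "rx": 0, "ry": 0, "rz": 0}
    - {"tx": 0, "ty": 0, "tz": 0, "rx": 0, "ry": 0, "rz": 0}
    - {"tx": 0, "ty": 0, "tz": 0, "rx": 0, "ry": 0, "rz": 0}
    - {"tx": 0, "ty": 0, "tz": 0, "rx": 0, "ry": 0, "rz": 0}
  fingers: 1
  newtons: 40

```text
time_s: 7.6
position: [0.5829, -0.1676, 0.0417]
ee_rot: [0.005, 0.139, 0.99, 0.001]
wrist_force: [-0.4, 0.4, -1.0]
opening: 0.228
```

carry_out:
  deltas:
    - {"tx": 0, "ty": 0, "tz": 0.03, "rx": 0, "ry": 0, "rz": 0}
    - {"tx": 0, "ty": 0, "tz": 0.04, "rx": 0, "ry": 0, "rz": 0}
    - {"tx": -0.014, "ty": 0.04, "tz": 0, "rx": 0, "ry": 0, "rz": 0}
    - {"tx": -0.014, "ty": 0.04, "tz": 0, "rx": 0, "ry": 0, "rz": 0}
    - {"tx": -0.014, "ty": 0.04, "tz": 0, "rx": 0, "ry": 0, "rz": 0}
    - {"tx": -0.014, "ty": 0.04, "tz": 0, "rx": 0, "ry": 0, "rz": 0}
    - {"tx": 0, "ty": 0, "tz": -0.03, "rx": 0, "ry": 0, "rz": 0}
    - {"tx": 0, "ty": 0, "tz": -0.04, "rx": 0, "ry": 0, "rz": 0}
    - {"tx": 0, "ty": 0, "tz": 0, "rx": 0, "ry": 0, "rz": 0}

```text
time_s: 8.72
position: [0.5249, -0.0023, 0.0434]
ee_rot: [0.006, 0.139, 0.99, 0.002]
wrist_force: [-0.1, -0.3, 0.5]
opening: 0.227
```

```bash
python3 - <<'E'
from h import *
np.set_printoptions(precision=4,suppress=True)
pose(); p,d=frame("top"); np.savez("top3.npz",p=p,d=d); s,_=frame("side")
save("s3.png",np.hstack([cv2.resize(p[160:250,285:375],(400,400),interpolation=cv2.INTER_CUBIC),cv2.resize(s[170:300,200:330],(400,400),interpolation=cv2.INTER_CUBIC)]))
for r in env.mark_of("top","keyway")[:4]: print(r,onz("top",r["position"],.06))
env.grab_frame("side")
for r in env.mark_of("side","keyway")[:4]: print(r,onz("side",r["position"],.06))
E
```

```text
t 8.72 pos [ 0.5249 -0.0023  0.0434] yaw 164.04 tilt [0.0125 0.0018] F [-0.1 -0.3  0.5] M [ 0.04  0.02 -0.01] open 0.227 q [ 0.21  0.91 -0.5   1.83  0.76  0.59  0.52]
{'position': [218.5, 297.8], 'p': 0.65} [0.337  0.1225 0.06  ]
{'position': [119.2, 207.9], 'p': 0.48} [0.5576 0.3998 0.06  ]
{'position': [211.0, 297.9], 'p': 0.63} [ 0.3502 -0.2807  0.06  ]
{'position': [194.6, 197.3], 'p': 0.48} [0.3392 0.1217 0.06  ]
{'position': [304.9, 248.0], 'p': 0.46} [ 0.5832 -0.155   0.06  ]
{'position': [267.5, 214.5], 'p': 0.4} [0.5205 0.0006 0.06  ]
```

View pics/s3.png

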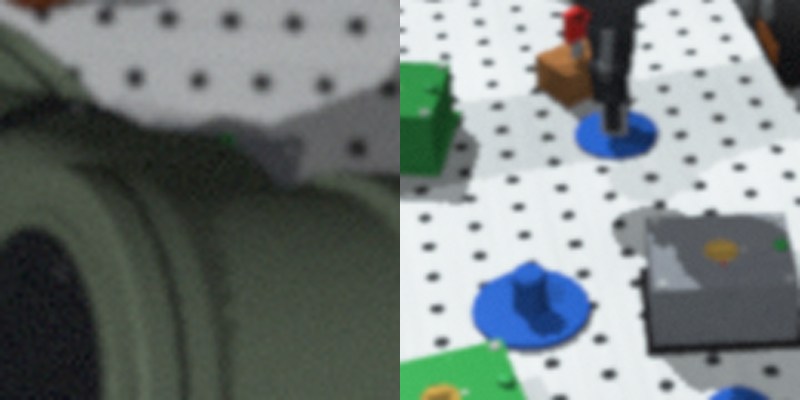

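carry_out:
  deltas:
    - {"tx": 0, "ty": 0, "tz": -0.03, "rx": 0, "ry": 0, "rz": 0}
    - {"tx": 0, "ty": 0, "tz": -0.02, "rx": 0, "ry": 0, "rz": 0}
    - {"tx": 0, "ty": 0, "tz": 0, "rx": 0, "ry": 0, "rz": 0}
    - {"tx": 0, "ty": 0, "tz": -0.003, "rx": 0, "ry": 0, "rz": 0}

```text
time_s: 9.48
position: [0.5291, -0.0035, -0.0041]
ee_rot: [0.012, 0.141, 0.99, 0.003]
wrist_force: [0.0, 0.4, -0.5]
opening: 0.228
```

carry_out:
  deltas:
    - {"tx": 0, "ty": 0, "tz": -0.007, "rx": 0, "ry": 0.8, "rz": 0}
    - {"tx": 0, "ty": 0, "tz": 0, "rx": 0, "ry": 0, "rz": 0}
    - {"tx": 0, "ty": 0, "tz": -0.002, "rx": 0, "ry": 0, "rz": 0}

```text
time_s: 9.85
position: [0.5299, -0.0037, -0.0122]
ee_rot: [0.005, 0.141, 0.99, 0.002]
wrist_force: [0.3, -0.0, -0.9]
opening: 0.229
```

```bash
python3 -c "from h import *;pose()"
```

```text
t 9.85 pos [ 0.5299 -0.0037 -0.0122] yaw 163.79 tilt [0.0104 0.002 ] F [ 0.3 -0.  -0.9] M [-0.06  0.05 -0.01] open 0.229 q [ 0.17  1.01 -0.42  1.83  0.84  0.48  0.45]
```

carry_out:
  deltas:
    - {"tx": 0, "ty": 0, "tz": -0.004, "rx": 0, "ry": 0, "rz": 0}
    - {"tx": 0, "ty": 0, "tz": -0.002, "rx": 0, "ry": 0, "rz": 0}
    - {"tx": 0, "ty": 0, "tz": -0.001, "rx": 0, "ry": 0, "rz": 0}

```text
time_s: 10.22
position: [0.53, -0.0037, -0.0189]
ee_rot: [0.005, 0.141, 0.99, 0.002]
wrist_force: [-8.5, -0.7, 38.2]
opening: 0.223
```

carry_out:
  deltas:
    - {"tx": 0, "ty": 0, "tz": 0.001, "rx": 0, "ry": 0, "rz": 0}
    - {"tx": 0, "ty": 0, "tz": 0, "rx": 0, "ry": 0, "rz": 0}
    - {"tx": 0, "ty": 0, "tz": 0, "rx": 0, "ry": 0, "rz": 0}
    - {"tx": 0, "ty": 0, "tz": 0.03, "rx": 0, "ry": 0, "rz": 0}
    - {"tx": 0, "ty": 0, "tz": 0.05, "rx": 0, "ry": 0, "rz": 0}
    - {"tx": 0, "ty": 0.04, "tz": 0.02, "rx": 0, "ry": 0, "rz": 10}
    - {"tx": 0, "ty": 0.04, "tz": 0, "rx": 0, "ry": 0, "rz": 10}
    - {"tx": -0.005, "ty": 0.04, "tz": 0, "rx": 0, "ry": 0, "rz": 10}
    - {"tx": 0, "ty": 0.04, "tz": 0, "rx": 0, "ry": 0, "rz": 10}
    - {"tx": 0, "ty": 0.01, "tz": 0, "rx": 0, "ry": 0, "rz": 4}
  fingers: 0

```text
time_s: 11.48
position: [0.5241, 0.1705, 0.0851]
ee_rot: [0.005, -0.251, 0.968, 0.003]
wrist_force: [0.6, -0.6, 0.5]
opening: 1.005
```

```bash
python3 - <<'E'
from h import *
np.set_printoptions(precision=4,suppress=True)
pose(); V,U=np.mgrid[:420,:560]
uv=np.c_[U.ravel(),V.ravel()]
for n in ("top","side"):
    p,d=frame(n); np.savez(n+"4.npz",p=p,d=d); p=p.astype(int)
    W=world(n,uv,d.ravel()).reshape(420,560,3); r,g,b=p[...,0],p[...,1],p[...,2]
    bl=(b>1.6*r)&(b>60)&(abs(W[...,0]-.53)<.08)&(abs(W[...,1])<.07)
    if bl.any():print(n,"lid",bl.sum(),cv2.minEnclosingCircle(W[bl][:,:2].astype(np.float32)),np.percentile(W[bl][:,2],[2,50,98]))
    br=(r>1.35*b)&(r>50)&(abs(W[...,0]-.578)<.03)&(abs(W[...,1]+.164)<.03)&(abs(W[...,2]-.06)<.012)
    print(n,"brass",br.sum(),W[br].min(0) if br.any() else 0,W[br].max(0) if br.any() else 0)
    if br.any():
        c,rad=cv2.minEnclosingCircle(np.c_[U[br],V[br]].astype(np.float32)); print(c,rad,onz(n,c,.06), onz(n,np.array([U[br].mean(),V[br].mean()]),.06))
    c=np.round(pix(n,[.578,-.164,.06])).astype(int); np.save(n+"c.npy",c)
    save(n+"4.png",cv2.resize(p[c[1]-25:c[1]+25,c[0]-25:c[0]+25].astype(np.uint8),(400,400),interpolation=cv2.INTER_CUBIC)); print(c)
a=cv2.imread("pics/top4.png");b=cv2.imread("pics/side4.png");cv2.imwrite("pics/k4.png",np.hstack([a,b]))
E
```

```text
t 11.47 pos [0.5241 0.1705 0.0851] yaw -150.93 tilt [0.0083 0.0078] F [ 0.6 -0.6  0.5] M [-0.08  0.04 -0.01] open 1.005 q [ 0.01  0.92 -0.76  1.7   0.82  0.85  0.96]
top brass 36 [ 0.5692 -0.1786  0.0533] [ 0.5918 -0.1595  0.0648]
(335.125, 207.4375) 4.64574670791626 [ 0.5821 -0.168   0.06  ] [ 0.5811 -0.1693  0.06  ]
[334 209]
side lid 359 ((0.5307508707046509, -0.0022094077430665493), 0.04046107828617096) [0.0002 0.0041 0.0302]
side brass 66 [ 0.567  -0.1816  0.0504] [ 0.5913 -0.1504  0.0637]
(304.0, 250.5) 5.2202534675598145 [ 0.5789 -0.1638  0.06  ] [ 0.5782 -0.166   0.06  ]
[304 251]
```

View pics/k4.png

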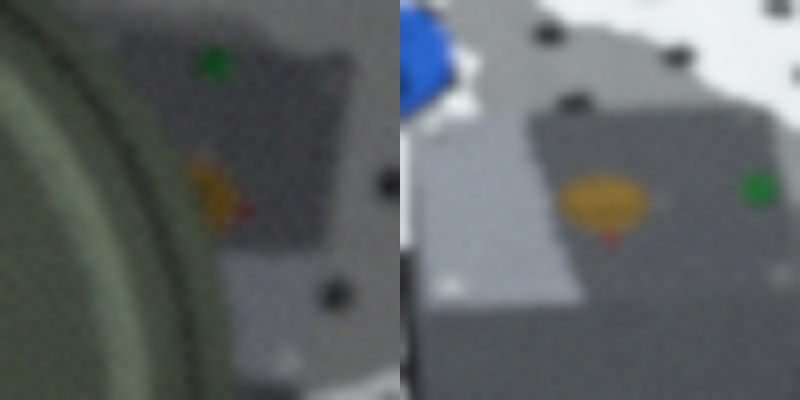

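carry_out:
  deltas:
    - {"tx": -0.0036, "ty": 0.0095, "tz": 0, "rx": -0.45, "ry": 0.5, "rz": -0.5}
    - {"tx": 0, "ty": 0, "tz": 0, "rx": 0, "ry": 0, "rz": 0}
    - {"tx": 0, "ty": 0, "tz": -0.02, "rx": 0, "ry": 0, "rz": 0}
    - {"tx": 0, "ty": 0, "tz": -0.015, "rx": 0, "ry": 0, "rz": 0}
    - {"tx": 0, "ty": 0, "tz": 0, "rx": 0, "ry": 0, "rz": 0}

```text
time_s: 12.2
position: [0.5209, 0.1766, 0.049]
ee_rot: [-0.001, -0.24, 0.971, -0.001]
wrist_force: [0.9, 0.1, 1.1]
opening: 0.998
```

```bash
python3 -c "from h import *;pose()"
```

```text
t 12.2 pos [0.5209 0.1766 0.049 ] yaw -152.17 tilt [-0.0007 -0.0029] F [0.9 0.1 1.1] M [-0.05 -0.03  0.01] open 0.998 q [-0.03  0.98 -0.71  1.72  0.86  0.8   0.89]
```

carry_out:
  deltas:
    - {"tx": 0, "ty": 0.0035, "tz": -0.01, "rx": 0, "ry": 0, "rz": 0.5}
    - {"tx": 0, "ty": 0, "tz": -0.015, "rx": 0, "ry": 0, "rz": 0}
    - {"tx": 0, "ty": 0, "tz": -0.003, "rx": 0, "ry": 0, "rz": 0}
    - {"tx": 0, "ty": 0, "tz": 0, "rx": 0, "ry": 0, "rz": 0}

```text
time_s: 12.7
position: [0.5212, 0.1803, 0.0196]
ee_rot: [-0.0, -0.245, 0.97, -0.001]
wrist_force: [-0.8, 0.2, 0.3]
opening: 1.0
```

```bash
python3 -c "from h import *;pose()"
```

```text
t 12.7 pos [0.5212 0.1803 0.0196] yaw -151.68 tilt [-0.0001 -0.0028] F [-0.8  0.2  0.3] M [-0.    0.06  0.02] open 1.0 q [-0.05  1.02 -0.68  1.72  0.91  0.75  0.85]
```

carry_out:
  deltas:
    - {"tx": 0, "ty": 0, "tz": 0, "rx": 0, "ry": 0, "rz": 0}
    - {"tx": 0, "ty": 0, "tz": 0, "rx": 0, "ry": 0, "rz": 0}
    - {"tx": 0, "ty": 0, "tz": 0, "rx": 0, "ry": 0, "rz": 0}
    - {"tx": 0, "ty": 0, "tz": 0, "rx": 0, "ry": 0, "rz": 0}
    - {"tx": 0, "ty": 0, "tz": 0, "rx": 0, "ry": 0, "rz": 0}
    - {"tx": 0, "ty": 0, "tz": 0, "rx": 0, "ry": 0, "rz": 0}
  fingers: 1
  newtons: 90

```text
time_s: 13.45
position: [0.5217, 0.1803, 0.0205]
ee_rot: [0.0, -0.244, 0.97, -0.001]
wrist_force: [-0.0, -0.1, 1.1]
opening: 0.107
```

```bash
python3 -c "from h import *;pose()"
```

```text
t 13.45 pos [0.5217 0.1803 0.0205] yaw -151.7 tilt [ 0.0011 -0.0026] F [-0.  -0.1  1.1] M [-0.09  0.05  0.  ] open 0.107 q [-0.05  1.02 -0.68  1.72  0.91  0.75  0.85]
```

carry_out:
  deltas:
    - {"tx": 0, "ty": 0, "tz": 0.02, "rx": 0, "ry": 0, "rz": 0}
    - {"tx": 0, "ty": 0, "tz": 0.04, "rx": 0, "ry": 0, "rz": 0}
    - {"tx": 0, "ty": 0, "tz": 0.045, "rx": 0, "ry": 0, "rz": 0}
    - {"tx": 0.008, "ty": -0.05, "tz": 0, "rx": 0, "ry": 0, "rz": -6}
    - {"tx": 0.008, "ty": -0.05, "tz": 0, "rx": 0, "ry": 0, "rz": -6}
    - {"tx": 0.008, "ty": -0.05, "tz": 0, "rx": 0, "ry": 0, "rz": -6}
    - {"tx": 0.008, "ty": -0.05, "tz": 0, "rx": 0, "ry": 0, "rz": -6}
    - {"tx": 0.008, "ty": -0.05, "tz": 0, "rx": 0, "ry": 0, "rz": -6}
    - {"tx": 0.008, "ty": -0.05, "tz": 0, "rx": 0, "ry": 0, "rz": -6}
    - {"tx": 0.006, "ty": -0.02, "tz": 0, "rx": 0, "ry": 0, "rz": 0}

```text
time_s: 14.7
position: [0.575, -0.1459, 0.142]
ee_rot: [0.004, 0.074, 0.997, 0.001]
wrist_force: [-0.3, 0.9, -0.5]
opening: 0.105
```

```bash
python3 -c "from h import *;pose()"
```

```text
t 14.7 pos [ 0.575  -0.1459  0.142 ] yaw 171.5 tilt [0.008  0.0014] F [-0.3  0.9 -0.5] M [0.07 0.05 0.01] open 0.105 q [ 0.52  0.87 -0.7   1.49  0.63  1.    1.08]
```

```bash
python3 - <<'E'
from h import *
np.set_printoptions(precision=4,suppress=True)
f=np.load("side4.npz");p=f["p"].astype(int);r,g,b=p[...,0],p[...,1],p[...,2]
V,U=np.mgrid[:420,:560]; near=(abs(U-304)<30)&(abs(V-250)<20)
for nm,m in(("green",(g>1.5*r)&(g>1.5*b)&near),("brass",(r>1.35*b)&(g>.6*r)&near),("red",(r>1.5*g)&near)):
    c=np.array([U[m].mean(),V[m].mean()]); print(nm,m.sum(),c,onz("side",c,.06))
# box-top outline from first pictures via grey-level-independent height mask, per-camera edges at known z
for n in("top","side"):
    q=np.load(n+"0.npz");d=q["d"];W=world(n,np.c_[U.ravel(),V.ravel()],d.ravel()).reshape(420,560,3)
    m=(abs(W[...,0]-.578)<.09)&(abs(W[...,1]+.164)<.08)&(W[...,2]>.053)&(W[...,2]<.068)
    m=cv2.morphologyEx(m.astype(np.uint8),cv2.MORPH_CLOSE,np.ones((5,5)))
    h=cv2.convexHull(max(cv2.findContours(m,0,2)[0],key=cv2.contourArea))[:,0]
    P=np.array([onz(n,x,.06)[:2] for x in h]).astype(np.float32); print(n,cv2.minAreaRect(P))
E
```

```text
green 9 [323.3333 249.1111] [ 0.6249 -0.1677  0.06  ]
brass 66 [303.9394 251.0909] [ 0.5782 -0.166   0.06  ]
red 0 [nan nan] [nan nan nan]
top ((0.5774012804031372, -0.1628911793231964), (0.09048180282115936, 0.1115284189581871), 82.5003662109375)
side ((0.5784088373184204, -0.16977080702781677), (0.09816206246614456, 0.1101311594247818), 82.30850982666016)<stdin>:6: RuntimeWarning: Mean of empty slice.
  ret = ret.dtype.type(ret / rcount)
```

carry_out:
  deltas:
    - {"tx": 0.004, "ty": -0.018, "tz": 0, "rx": 0, "ry": 0.45, "rz": 0.5}
    - {"tx": 0, "ty": 0, "tz": 0, "rx": 0, "ry": 0, "rz": 0}
    - {"tx": 0, "ty": 0, "tz": 0, "rx": 0, "ry": 0, "rz": 0}

```text
time_s: 15.08
position: [0.5789, -0.1645, 0.1451]
ee_rot: [0.001, 0.07, 0.998, 0.002]
wrist_force: [-0.0, -0.1, 0.5]
opening: 0.104
```

```bash
python3 - <<'E'
from h import *
np.set_printoptions(precision=4,suppress=True)
pose(); x=env.sense()["position"]
for n in("side","top"):
    p,d=frame(n); np.savez(n+"5.npz",p=p,d=d)
    tip=x+[0,0,-.0085]; print(n,"tip pred",pix(n,tip),"bow pred",pix(n,x+[0,0,.0485]),"slot",pix(n,[.5785,-.164,.06]))
    for q in("key_tip","key_bow","keyway"):
        print(q,[(round(r["p"],2),np.array(r["position"])) for r in env.mark_of(n,q)[:3]])
    if n=="side":
        u,v=np.round(pix(n,[.5785,-.164,.09])).astype(int)
        save("k5.png",cv2.resize(p[v-45:v+35,u-40:u+40],(600,600),interpolation=cv2.INTER_CUBIC)); print(u-40,v-45)
E
```

```text
t 15.07 pos [ 0.5789 -0.1645  0.1451] yaw 171.95 tilt [0.002  0.0034] F [-0.  -0.1  0.5] M [-0.03 -0.06 -0.  ] open 0.104 q [ 0.55  0.89 -0.71  1.44  0.62  1.04  1.14]
side tip pred [304.9107 224.2211] bow pred [305.551  203.2644] slot [303.8684 250.564 ]
key_tip [(0.5, array([304.2, 225.2]))]
key_bow []
keyway [(0.5, array([305.3, 248.3])), (0.41, array([195.6, 199.4])), (0.39, array([212.3, 296.1]))]
264 195
top tip pred [337.786  201.8822] bow pred [341.1429 196.3072] slot [333.5736 208.7002]
key_tip [(0.43, array([339.6, 200.8]))]
key_bow [(0.55, array([342. , 194.7]))]
keyway [(0.54, array([332.7, 207.5])), (0.4, array([215.1, 297.5]))]
```

View pics/k5.png

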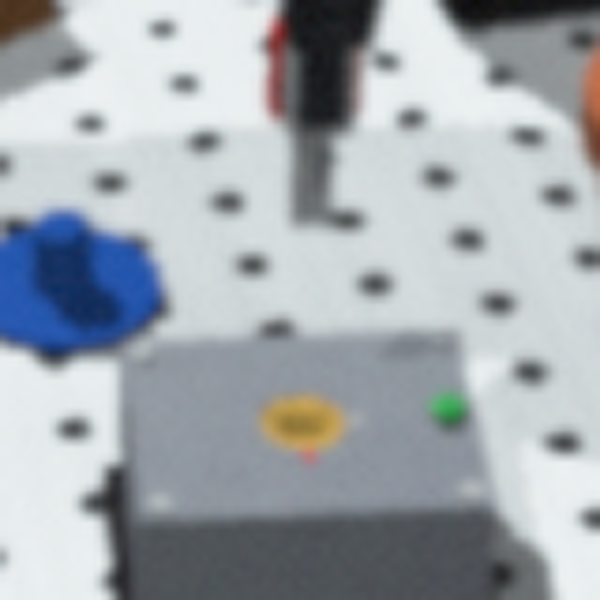

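```bash
python3 - <<'E'
from h import *
np.set_printoptions(precision=4,suppress=True)
V,U=np.mgrid[:420,:560]
for n in("side","top"):
    p=np.load(n+"5.npz")["p"].astype(float)
    c=pix(n,[.5785,-.164,.06]); near=(np.hypot(U-c[0],V-c[1])<11)
    w=np.clip(p[...,0]-p[...,2]-12,0,None)*near*(p[...,1]>.5*p[...,0]); m=w>15
    M=np.array([U[m].mean(),V[m].mean()]); S=w>0
    r=cv2.minAreaRect(np.c_[U[m],V[m]].astype(np.float32)); e=cv2.fitEllipse(cv2.convexHull(np.c_[U[m],V[m]].astype(np.float32)))
    print(n,m.sum(),M,onz(n,M,.06),r[0],e,onz(n,e[0],.06))
    X=np.array([.5785,-.164,.06])
    print("expected ellipse extents",[pix(n,X+[dx,dy,0]) for dx,dy in((.013,0),(-.013,0),(0,.013),(0,-.013))])
    g=near&(p.sum(2)<230)&(np.hypot(U-M[0],V-M[1])<4)
    if n=="top":
        u,v=np.round(c).astype(int); save("k6.png",cv2.resize(p[v-30:v+20,u-25:u+25].astype(np.uint8),(500,500),interpolation=cv2.INTER_CUBIC)); print(u-25,v-30)
E
```

```text
side 71 [303.9296 251.169 ] [ 0.5781 -0.1662  0.06  ] (303.7500305175781, 250.75003051757812) ((304.0762939453125, 251.230224609375), (8.702844619750977, 10.869951248168945), 117.95535278320312) [ 0.5784 -0.1665  0.06  ]
expected ellipse extents [array([309.2292, 249.8897]), array([298.4895, 251.2406]), array([302.6006, 247.2119]), array([305.1588, 253.9755])]
top 92 [333.2609 208.2609] [ 0.5796 -0.1632  0.06  ] (334.76922607421875, 207.15380859375) ((334.06201171875, 206.24127197265625), (11.390334129333496, 15.592390060424805), 20.05951690673828) [ 0.5852 -0.1652  0.06  ]
expected ellipse extents [array([333.6335, 203.8814]), array([333.5134, 213.5424]), array([328.6213, 208.5025]), array([338.5272, 208.8979])]
309 179
```

View pics/k6.png

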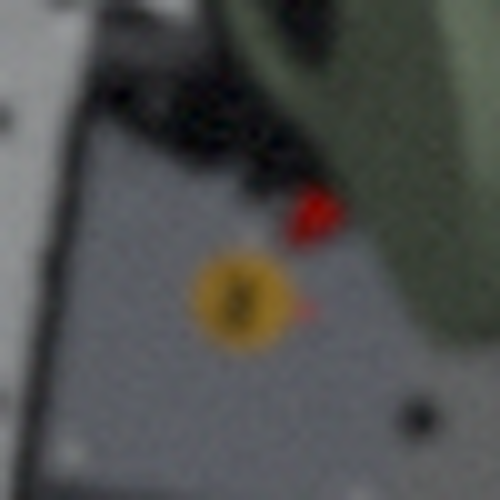

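carry_out:
  deltas:
    - {"tx": -0.0018, "ty": 0, "tz": -0.03, "rx": -0.2, "ry": 0.1, "rz": 0.4}
    - {"tx": 0, "ty": 0, "tz": -0.025, "rx": 0, "ry": 0, "rz": 0}
    - {"tx": 0, "ty": 0, "tz": 0, "rx": 0, "ry": 0, "rz": 0}

```text
time_s: 15.85
position: [0.5773, -0.165, 0.0884]
ee_rot: [0.0, 0.067, 0.998, -0.0]
wrist_force: [-0.5, -0.6, 0.4]
opening: 0.104
```

```bash
python3 - <<'E'
from h import *
np.set_printoptions(precision=4,suppress=True)
pose()
E
```

```text
t 15.85 pos [ 0.5773 -0.165   0.0884] yaw 172.35 tilt [ 0.0001 -0.0009] F [-0.5 -0.6  0.4] M [0.   0.03 0.01] open 0.104 q [ 0.53  0.96 -0.67  1.5   0.69  0.93  1.09]
```

carry_out:
  deltas:
    - {"tx": 0, "ty": 0, "tz": -0.012, "rx": 0, "ry": 0, "rz": 0}
    - {"tx": 0, "ty": 0, "tz": -0.003, "rx": 0, "ry": 0, "rz": 0}
    - {"tx": 0, "ty": 0, "tz": -0.002, "rx": 0, "ry": 0, "rz": 0}
    - {"tx": 0, "ty": 0, "tz": -0.002, "rx": 0, "ry": 0, "rz": 0}

```text
time_s: 16.35
position: [0.5783, -0.165, 0.0705]
ee_rot: [0.001, 0.067, 0.998, -0.001]
wrist_force: [0.4, -0.6, 0.4]
opening: 0.105
```

carry_out:
  deltas:
    - {"tx": 0, "ty": 0, "tz": -0.0015, "rx": 0, "ry": 0, "rz": 0}
    - {"tx": 0, "ty": 0, "tz": -0.0015, "rx": 0, "ry": 0, "rz": 0}

```text
time_s: 16.6
position: [0.5785, -0.165, 0.0677]
ee_rot: [0.002, 0.067, 0.998, -0.001]
wrist_force: [-0.4, 0.0, -0.5]
opening: 0.102
```

```bash
python3 -c "from h import *;pose()"
```

```text
t 16.6 pos [ 0.5785 -0.165   0.0677] yaw 172.33 tilt [ 0.0033 -0.0014] F [-0.4  0.  -0.5] M [0.06 0.01 0.  ] open 0.102 q [ 0.53  0.98 -0.65  1.52  0.71  0.89  1.07]
```

carry_out:
  deltas:
    - {"tx": -0.001, "ty": 0.0005, "tz": -0.0015, "rx": 0, "ry": 0.2, "rz": 0}
    - {"tx": -0.0002, "ty": 0, "tz": -0.0015, "rx": 0, "ry": 0.05, "rz": 0}

```text
time_s: 16.85
position: [0.5772, -0.1645, 0.0645]
ee_rot: [-0.001, 0.067, 0.998, -0.001]
wrist_force: [0.5, 0.2, 1.2]
opening: 0.103
```

carry_out:
  deltas:
    - {"tx": -0.0002, "ty": 0, "tz": -0.0015, "rx": 0, "ry": 0.05, "rz": 0}
    - {"tx": -0.0002, "ty": 0, "tz": -0.0015, "rx": 0, "ry": 0.05, "rz": 0}

```text
time_s: 17.1
position: [0.5777, -0.1645, 0.0618]
ee_rot: [-0.0, 0.067, 0.998, -0.001]
wrist_force: [2.0, -0.3, 2.6]
opening: 0.103
```

carry_out:
  deltas:
    - {"tx": 0.0002, "ty": 0, "tz": -0.0015, "rx": 0, "ry": 0, "rz": 0}
    - {"tx": 0, "ty": 0, "tz": -0.0015, "rx": 0, "ry": 0, "rz": 0}

```text
time_s: 17.35
position: [0.5779, -0.1646, 0.0586]
ee_rot: [-0.0, 0.067, 0.998, -0.001]
wrist_force: [1.8, -0.8, 0.3]
opening: 0.108
```

carry_out:
  deltas:
    - {"tx": 0, "ty": 0, "tz": -0.0015, "rx": 0, "ry": 0, "rz": 3}
    - {"tx": 0, "ty": 0, "tz": -0.0015, "rx": 0, "ry": 0, "rz": -6}

```text
time_s: 17.6
position: [0.578, -0.1649, 0.0556]
ee_rot: [-0.0, 0.093, 0.996, -0.001]
wrist_force: [2.6, 1.5, 7.0]
opening: 0.107
```

```bash
python3 -c "from h import *;pose()"
```

```text
t 17.6 pos [ 0.578  -0.1649  0.0556] yaw 169.31 tilt [-0.0009 -0.0018] F [2.6 1.5 7. ] M [ 0.19 -0.37  0.01] open 0.107 q [ 0.52  1.   -0.63  1.52  0.71  0.86  1.01]
```

carry_out:
  deltas:
    - {"tx": 0.0002, "ty": 0, "tz": -0.0015, "rx": 0, "ry": 0, "rz": 6}
    - {"tx": 0, "ty": 0, "tz": -0.0015, "rx": 0, "ry": 0, "rz": -6}
    - {"tx": 0, "ty": 0, "tz": -0.0015, "rx": 0, "ry": 0, "rz": 6}

```text
time_s: 17.98
position: [0.578, -0.1648, 0.0511]
ee_rot: [-0.0, 0.041, 0.999, -0.001]
wrist_force: [1.2, 1.3, 7.4]
opening: 0.104
```

```bash
python3 -c "from h import *;pose()"
```

```text
t 17.98 pos [ 0.578  -0.1648  0.0511] yaw 175.31 tilt [-0.0011 -0.0024] F [1.2 1.3 7.4] M [ 0.3  -0.26 -0.03] open 0.104 q [ 0.52  1.01 -0.65  1.52  0.74  0.87  1.1 ]
```

carry_out:
  deltas:
    - {"tx": 0, "ty": 0, "tz": -0.0015, "rx": 0, "ry": 0, "rz": -6}
    - {"tx": 0, "ty": 0, "tz": -0.0015, "rx": 0, "ry": 0, "rz": 6}
    - {"tx": 0, "ty": 0, "tz": -0.0015, "rx": 0, "ry": 0, "rz": -6}

```text
time_s: 18.35
position: [0.5781, -0.1644, 0.0469]
ee_rot: [-0.0, 0.093, 0.996, -0.001]
wrist_force: [0.9, 1.1, 0.6]
opening: 0.102
```

carry_out:
  deltas:
    - {"tx": 0, "ty": 0, "tz": -0.0015, "rx": 0, "ry": 0, "rz": 6}
    - {"tx": 0, "ty": 0, "tz": -0.0015, "rx": 0, "ry": 0, "rz": -6}

```text
time_s: 18.6
position: [0.578, -0.1643, 0.0438]
ee_rot: [-0.0, 0.093, 0.996, -0.001]
wrist_force: [2.8, -0.7, 1.8]
opening: 0.107
```

```bash
python3 -c "from h import *;pose()"
```

```text
t 18.6 pos [ 0.578  -0.1643  0.0438] yaw 169.31 tilt [-0.0011 -0.0015] F [ 2.8 -0.7  1.8] M [-0.07 -0.58  0.04] open 0.107 q [ 0.51  1.01 -0.62  1.53  0.73  0.84  1.  ]
```

Both pins are passed. I'll continue down to the floor, expected at a reported z of 0.0385.

carry_out:
  deltas:
    - {"tx": 0, "ty": 0, "tz": -0.0015, "rx": 0, "ry": 0, "rz": 3}
    - {"tx": 0, "ty": 0, "tz": -0.0015, "rx": 0, "ry": 0, "rz": 0}

```text
time_s: 18.85
position: [0.578, -0.1643, 0.0407]
ee_rot: [-0.0, 0.068, 0.998, -0.001]
wrist_force: [1.2, -0.1, 3.5]
opening: 0.105
```

carry_out:
  deltas:
    - {"tx": 0, "ty": 0, "tz": -0.001, "rx": 0, "ry": 0, "rz": 0}
    - {"tx": 0, "ty": 0, "tz": -0.001, "rx": 0, "ry": 0, "rz": 0}

```text
time_s: 19.1
position: [0.5781, -0.1642, 0.0386]
ee_rot: [-0.0, 0.068, 0.998, -0.001]
wrist_force: [1.7, -0.3, 2.9]
opening: 0.106
```

carry_out:
  deltas:
    - {"tx": 0, "ty": 0, "tz": -0.001, "rx": 0, "ry": 0, "rz": 0}
    - {"tx": 0, "ty": 0, "tz": -0.001, "rx": 0, "ry": 0, "rz": 0}

```text
time_s: 19.35
position: [0.5784, -0.1643, 0.0378]
ee_rot: [0.0, 0.069, 0.998, -0.001]
wrist_force: [-4.8, -0.6, 23.6]
opening: 0.102
```

```bash
python3 -c "from h import *;pose()"
```

```text
t 19.35 pos [ 0.5784 -0.1643  0.0378] yaw 172.11 tilt [ 0.0001 -0.0022] F [-4.8 -0.6 23.6] M [0.07 1.14 0.02] open 0.102 q [ 0.51  1.03 -0.63  1.53  0.74  0.84  1.03]
```

carry_out:
  deltas:
    - {"tx": 0, "ty": 0, "tz": -0.0005, "rx": 0, "ry": 0, "rz": -8}
    - {"tx": 0, "ty": 0, "tz": -0.0005, "rx": 0, "ry": 0, "rz": -8}
    - {"tx": 0, "ty": 0, "tz": -0.0005, "rx": 0, "ry": 0, "rz": -8}

```text
time_s: 19.73
position: [0.5789, -0.1645, 0.038]
ee_rot: [0.001, 0.281, 0.96, -0.001]
wrist_force: [-3.0, 0.2, 11.3]
opening: 0.106
```

```bash
python3 -c "from h import *;pose()"
```

```text
t 19.73 pos [ 0.5789 -0.1645  0.038 ] yaw 147.36 tilt [ 0.0007 -0.003 ] F [-3.   0.2 11.3] M [0.08 0.67 0.03] open 0.106 q [ 0.47  1.   -0.52  1.53  0.64  0.78  0.68]
```

Forces are small, so I'll keep turning.

carry_out:
  deltas:
    - {"tx": -0.0002, "ty": 0, "tz": -0.0005, "rx": 0, "ry": 0, "rz": -8}
    - {"tx": -0.0002, "ty": 0, "tz": -0.0005, "rx": 0, "ry": 0, "rz": -8}
    - {"tx": -0.0002, "ty": 0, "tz": -0.0005, "rx": 0, "ry": 0, "rz": -8}

```text
time_s: 20.1
position: [0.5786, -0.1647, 0.0381]
ee_rot: [0.001, 0.481, 0.877, -0.002]
wrist_force: [0.2, 0.2, 10.1]
opening: 0.101
```

carry_out:
  deltas:
    - {"tx": -0.0002, "ty": 0, "tz": -0.0005, "rx": 0, "ry": 0, "rz": -8}
    - {"tx": -0.0002, "ty": 0, "tz": -0.0005, "rx": 0, "ry": 0, "rz": -8}
    - {"tx": -0.0002, "ty": 0, "tz": -0.0005, "rx": 0, "ry": 0, "rz": -8}

```text
time_s: 20.48
position: [0.5783, -0.1648, 0.0381]
ee_rot: [0.002, 0.659, 0.752, -0.002]
wrist_force: [-1.7, 1.0, 11.3]
opening: 0.104
```

```bash
python3 -c "from h import *;pose()"
```

```text
t 20.48 pos [ 0.5783 -0.1648  0.0381] yaw 97.6 tilt [ 0.     -0.0048] F [-1.7  1.  11.3] M [0.15 0.35 0.14] open 0.104 q [ 0.36  0.97 -0.29  1.54  0.39  0.69  0.02]
```

carry_out:
  deltas:
    - {"tx": 0, "ty": 0, "tz": -0.0005, "rx": 0, "ry": 0, "rz": -8}
    - {"tx": 0, "ty": 0, "tz": -0.0005, "rx": 0, "ry": 0, "rz": -8}

```text
time_s: 20.72
position: [0.5781, -0.1648, 0.038]
ee_rot: [0.001, 0.76, 0.65, -0.002]
wrist_force: [-3.5, 1.1, 12.8]
opening: 0.104
```

```bash
python3 -c "from h import *;pose()"
```

```text
t 20.73 pos [ 0.5781 -0.1648  0.038 ] yaw 81.02 tilt [-0.0013 -0.0049] F [-3.5  1.1 12.8] M [0.26 0.7  0.14] open 0.104 q [ 0.33  0.97 -0.22  1.54  0.3   0.67 -0.19]
```

carry_out:
  deltas:
    - {"tx": 0, "ty": 0, "tz": -0.0005, "rx": 0.2, "ry": 0, "rz": -3}
    - {"tx": 0, "ty": 0, "tz": -0.0005, "rx": 0, "ry": 0, "rz": -1}

```text
time_s: 20.98
position: [0.5781, -0.1647, 0.038]
ee_rot: [0.0, 0.784, 0.621, -0.001]
wrist_force: [-2.3, -0.1, 12.8]
opening: 0.105
```

```bash
python3 -c "from h import *;pose()"
```

```text
t 20.98 pos [ 0.5781 -0.1647  0.038 ] yaw 76.73 tilt [-0.0015 -0.0019] F [-2.3 -0.1 12.8] M [0.04 0.49 0.08] open 0.105 q [ 0.32  0.97 -0.2   1.54  0.27  0.67 -0.24]
```

carry_out:
  deltas:
    - {"tx": 0, "ty": 0, "tz": -0.0005, "rx": 0, "ry": 0, "rz": -2}
    - {"tx": 0, "ty": 0, "tz": -0.0005, "rx": 0, "ry": 0, "rz": 0}

```text
time_s: 21.22
position: [0.578, -0.1647, 0.038]
ee_rot: [0.001, 0.795, 0.606, -0.001]
wrist_force: [-2.3, 0.3, 13.1]
opening: 0.102
```

```bash
python3 -c "from h import *;pose()"
```

```text
t 21.23 pos [ 0.578  -0.1647  0.038 ] yaw 74.62 tilt [-0.0013 -0.0022] F [-2.3  0.3 13.1] M [0.07 0.44 0.17] open 0.102 q [ 0.31  0.96 -0.19  1.54  0.26  0.67 -0.27]
```

carry_out:
  deltas:
    - {"tx": 0, "ty": 0, "tz": -0.0005, "rx": 0, "ry": 0, "rz": -2}
    - {"tx": 0, "ty": 0, "tz": -0.0005, "rx": 0, "ry": 0, "rz": -1}

```text
time_s: 21.48
position: [0.578, -0.1649, 0.038]
ee_rot: [0.001, 0.812, 0.584, -0.001]
wrist_force: [-1.1, -0.7, 12.9]
opening: 0.106
```

```bash
python3 -c "from h import *;pose()"
```

```text
t 21.48 pos [ 0.578  -0.1649  0.038 ] yaw 71.51 tilt [-0.0012 -0.0028] F [-1.1 -0.7 12.9] M [-0.12  0.45  0.27] open 0.106 q [ 0.31  0.96 -0.17  1.54  0.24  0.66 -0.3 ]
```

carry_out:
  deltas:
    - {"tx": 0, "ty": 0, "tz": -0.0005, "rx": 0, "ry": 0, "rz": -1.5}
    - {"tx": 0, "ty": 0, "tz": -0.0005, "rx": 0, "ry": 0, "rz": -1}

```text
time_s: 21.72
position: [0.5779, -0.1649, 0.038]
ee_rot: [0.001, 0.824, 0.566, -0.001]
wrist_force: [-2.0, 0.5, 13.3]
opening: 0.105
```

```bash
python3 - <<'E'
from h import *
pose()
a,_=frame("side");b,_=frame("top")
save("s7.png",np.hstack([cv2.resize(a[200:290,235:325],(400,400),interpolation=cv2.INTER_CUBIC),cv2.resize(b[110:350,150:390],(400,400),interpolation=cv2.INTER_CUBIC)])); pose()
E
```

```text
t 21.73 pos [ 0.5779 -0.1649  0.038 ] yaw 68.94 tilt [-0.001  -0.0033] F [-2.   0.5 13.3] M [0.08 0.47 0.47] open 0.105 q [ 0.3   0.96 -0.16  1.54  0.22  0.66 -0.34]
t 21.82 pos [ 0.578  -0.1649  0.038 ] yaw 68.95 tilt [-0.0009 -0.0033] F [-2.  -0.4 12.7] M [0.03 0.52 0.49] open 0.105 q [ 0.3   0.96 -0.16  1.54  0.22  0.66 -0.34]
```

View pics/s7.png

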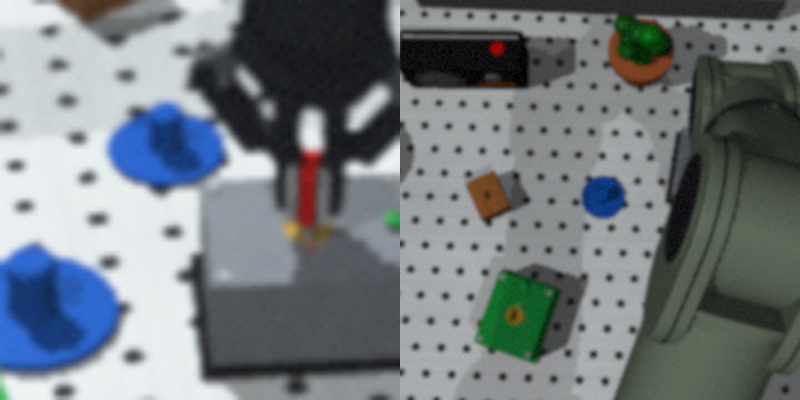

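The key is seated in the box, turned and gripped, and the lid lies upright on the bench. The turning moment is steady at about 0.48 N m, well over the spring's 0.12, so the cylinder is at its stop. I'm handing in.

```bash
python3 -c "
from h import *
pose(); print(env.sign_off())"
```

```text
t 21.82 pos [ 0.578  -0.1649  0.038 ] yaw 68.95 tilt [-0.0009 -0.0033] F [-2.  -0.4 12.7] M [0.03 0.52 0.49] open 0.105 q [ 0.3   0.96 -0.16  1.54  0.22  0.66 -0.34]
the job is handed in; nothing more can be done
None
```

The awning switch job is done and handed in at 21.8 s. The arm is still gripping the key, holding it fully in and turned to the stop. No verdict was reported.

- **Lid:** I lifted the middle-sized lid off the grey box and laid it right way up on the bare bench at about (0.53, 0.00).
- **Key:** I took it from its block, pushed it down past both pins with a ±3° wiggle, and then turned it about 103° clockwise.

**Last checks**
- **Depth:** The key bottomed at a reported z of 0.038, where 0.0385 was expected, and it is held down with about 13 N.
- **Turn:** The turning moment is steady at about 0.49 N m, well above the spring's 0.12 N m, so the cylinder is at its stop. I judged this from the moment and the angle, as the cylinder itself can't be read directly.
- **Grip:** The opening is 0.105, about 9 mm, which fits the 10 mm bow.
- **Picture:** The last one shows the lid upright and clear of the box, and the key seated and turned. I saw nothing out of place, but I did not check every bystander.

**What disagreed**
- **TCP height:** The fingers really end about 31 mm above the reported TCP. The first grasp closed above the knob because of this. I measured the offset by touching the knob top and allowed for it from then on.
- **Forces:** That touch and setting the lid down each gave about 35–38 N through the fingertips.

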